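# Start the bottle roller for its long run

## Task

Start the bottle roller with the closed fingertips: first push down the raised half of the rocker switch until the switch is fully over, then press the longest of the three keys fully down so that it stays down, and last press the round button on the loose start box fully home and let it spring back. Leave the two shorter keys up, do not lift the start box or push it about, and leave the bottle on the rollers and everything else standing around where it is.

Things in the scene. Friction and masses are not known exactly. Their poses are not given: they have to be found in the camera images.
- mixer: Grey bench bottle roller, fixed. Origin on the counter under the centre of its console; x away from the robot at yaw 0, y left, z up. Console 130 (x) by 300 (y) by 75 mm high, flat top with four controls in a row at x = 0, y = -96, -32, 32, 96 mm (order varies). Behind it (x 65 to 215 mm) a lower bed with two rollers along y, carrying a bottle whose top is 103 mm above the counter.
- rocker (a joint): Rocker switch, light plastic, bent in a shallow V with a dark seam across: two halves, each 30 mm (mixer x) by 28 mm (y), pivot 12 mm above the console top. 0 to 0.04 rad = off: near half level, far (+x) half stands up 0.4 rad, its outer end 27 mm above the console top. 0.4 = on: far half level, 15 mm above the console top, near half up. Stays where it is; takes 2 N at the end, 3 N at 20 mm out.
- rocker_press (a point): Point on the top face of the rocker's far (+x) half, 20 mm out from the pivot along that half; the place to push down. It moves with the rocker, about 8 mm down and 3 mm out on the way to on, and is then 20 mm from the pivot and 15 mm above the console top.
- key_long (a joint): The longest of three rectangular light plastic keys, 46 mm long (mixer's x) by 22 mm wide (y). 0 = up, its top 18 mm above the console top (93 mm above the counter); 0.008 m = fully down, 10 mm above the console top. It takes about 3 N to push and stays where it is left.
- key_long_top (a point): Centre of the top face of the longest key; moves with it.
- key_mid (a joint): The middle of three rectangular light plastic keys, 30 mm long (mixer's x) by 22 mm wide (y). 0 = up, its top 18 mm above the console top (93 mm above the counter); 0.008 m = fully down, 10 mm above the console top. It takes about 3 N to push and stays where it is left.
- key_mid_top (a point): Centre of the top face of the middle key; moves with it.
- key_short (a joint): The shortest of three rectangular light plastic keys, 18 mm long (mixer's x) by 22 mm wide (y). 0 = up, its top 18 mm above the console top (93 mm above the counter); 0.008 m = fully down, 10 mm above the console top. It takes about 3 N to push and stays where it is left.
- key_short_top (a point): Centre of the top face of the shortest key; moves with it.
- startbox: Loose black wireless start box, about 66 by 66 mm and 34 mm high, 0.3 to 0.56 kg, on rubber feet on the counter to the right of the mixer. Origin at the centre of its underside, z up.
- start (a joint): Round light spring button, 36 mm across, in the middle of the start box's top. 0 = up, 0.006 m = fully down. About 1.2 N starts it moving, 4 N takes it fully down; it springs back when let go.
- start_top (a point): Centre of the button's top face, 48 mm above the counter when up; moves with it.
- roll_bottle: Bystander: loose bottle, 60 mm diameter, about 165 mm long, lying along the mixer's y on the two rollers. Origin on its axis, near the middle; axis 72 mm above the counter.
- paint_bottle: Bystander: loose upright bottle, 56 mm diameter, 150 mm high, left of the mixer. Origin at the centre of its underside.
- brush_jar: Bystander: loose glass jar with brushes, 72 mm diameter, jar 90 mm and brushes 195 mm high, beyond the start box. Origin at the centre of its underside.
- pencil_tin: Bystander: loose flat metal tin 50 by 75 by 22 mm to the left of the console, nearer the robot. Origin at the centre of its underside.
Things that resemble listed ones, but are neither listed nor needed, are in the scene too. Leave any green look-alike of the startbox alone.

How it is judged (in metres and radians):
On the way, in this order (a step that is already met when the one before it is completed fails the run):
1. the rocker switch is pushed over to on (value of joint rocker above 0.34 rad), for 0.1 s.
2. the longest key is pressed fully down (value of joint key_long above 0.0066 m), for 0.1 s.
3. the round start button is pressed home (value of joint start above 0.0045 m), for 0.1 s.
At the end, for the whole second after the job is handed in: Rocker over to on (above 0.33 of 0.4 rad), longest key down (above 6.2 of 8 mm), the two other keys up (under 2 mm), start button sprung back (under 1.5 mm), start box at rest flat on the counter within 30 mm of where it stood, bystanders upright and within 20 mm of where they were (value of joint rocker above 0.33 rad and value of joint key_long above 0.0062 m and value of joint each of key_short, key_mid below 0.002 m and value of joint start below 0.0015 m and distance of startbox from where it was at the start of the episode below 0.03 m and angle between startbox's own z axis and vertical below 0.05 rad and linear speed of startbox below 0.02 m/s and distance of each of roll_bottle, paint_bottle, brush_jar, pencil_tin from where it was at the start of the episode below 0.02 m and angle between each of paint_bottle, brush_jar, pencil_tin's own z axis and vertical below 0.15 rad); the robot touches nothing.
It fails at once if the longest key is pressed (over 3 mm) before the rocker is on (value of joint key_long above 0.003 m and value of joint rocker below 0.3 rad).
It fails at once if the start button is pressed (over 3 mm) before the rocker is on and the longest key is down (value of joint start above 0.003 m and not (value of joint rocker above 0.33 rad and value of joint key_long above 0.0062 m)).
It fails at once if one of the two shorter keys is pressed (over 3 mm) (value of joint any of key_short, key_mid above 0.003 m).
It fails at once if the start box is lifted over 8 mm, tipped over 0.2 rad or shifted over 40 mm (height (world z) of startbox above 0.008 m or angle between startbox's own z axis and vertical above 0.2 rad or distance of startbox from where it was at the start of the episode above 0.04 m).
It fails at once if a bystander is moved over 30 mm, or the bottle on the rollers, the paint bottle, the jar or the tin is lifted over 10 mm (distance of any of roll_bottle, paint_bottle, brush_jar, pencil_tin from where it was at the start of the episode above 0.03 m or height (world z) of roll_bottle above 0.083 m or height (world z) of any of paint_bottle, brush_jar, pencil_tin above 0.01 m).
It also fails if it takes over 42 s, if anything falls off the work surface, if the arm or the gripper's body presses on something with over 40 N, if the wrist force passes 120 N, or if a joint passes its speed limit or range.

## Robot

A 6-joint arm with a two-finger parallel gripper is mounted at the origin on the work surface. World frame = base frame: x ahead of the robot, y to its left, z up, the work surface at z = 0. Lengths are in mm, angles in rad, forces in N, time in s.
With the tool pointing down it reaches from about 350 to 725 mm from the base axis. Payload 4.3 kg.
Tool frame: the origin (TCP) lies midway between the tips of the shut fingers; the grasp point (between the pads) lies 19 mm behind it; z points along the fingers, x is the direction in which the jaws open and shut, and the axes are right-handed (so a half turn about z gives the same grasp; the last joint's range is limited). The gripper opens to 85 mm and grips with 20 to 120 N. Pads are 22 mm wide; open, the fingers measure 114 mm over their backs; the gripper's body (76 mm by 85 mm) begins 54 mm behind the grasp point. The pads swing forward as they close: fully open they stand 13 mm farther back than shut.
Start: joints at [-1.294, 0.377, 0.081, 1.274, 0, 1.46], TCP at [216.919, -532.553, 231.329] pointing down, gripper open.
Joint ranges: [-2.72, 2.72], [-0.84, 1.66], [-1.02, 1.22], [-1.77, 2.12], [-1.37, 1.28], [-3.14, 3.14]. Speed limits (rad/s): [2.57, 2.57, 3.14, 3.14, 3.14, 3.14].

## Interface

Orientations are given as a unit quaternion [x, y, z, w].
In Python, from plant import ctrl gives the robot as it stands. The module is installed in compiled form; this text tells all that it offers.
- The arm moves only by the shell command python3 -m handwheel 'ROWS' [FORCE]. ROWS is JSON, a list of rows, each an object with "offset": the shift along the tool's x, y, z in mm, a list of three; "delta_rot": the turn, a rotation vector about the tool's x, y, z in degrees, a list of three; "jaw": the finger opening in mm, from 0 to 85.4. In form: [{"offset": [x, y, z], "delta_rot": [wx, wy, wz], "jaw": jaw}, ...]. A call has exactly 10 rows; each row is the pose to reach, as a shift and turn from the pose commanded when the call began, along the tool's axes at that moment; what a row does not reach only later rows make up. A row lasts 1/10 s, in which the tool goes at most 50 mm and 8.59 degrees, less where a joint would pass 70% of its speed; a pose out of reach is approached as far as the arm can. A call with a gripper value outside its range is refused whole. The fingers move at their own pace and stop on an object; FORCE is the grip in N (left out, the last holds). Time passes only in rows, so rows that repeat a pose let the fingers close, or fill a call up. It gives the time, the measured TCP pose, the force and the opening at its end, in the units of the state.
- ctrl.get_state(): the state, without advancing time (a new reading comes with each control period).
- ctrl.capture(name): name is "scene" or "top" or "wrist"; returns the picture (420x560x3 uint8, red, green, blue); there is no depth.
- ctrl.camera_model(name): a dict with "K" (3x3 intrinsics, pixels), "k1" (the pictures are not rectified: a ray, as slopes to the right and down, at radius r is drawn at 1 + k1 r^2 times it, then the intrinsics apply), "R" (3x3) and "t" (3): a world point X has camera coordinates R X + t. Camera axes: x right, y down, z forward; pixel columns grow to the right and rows downward; lengths in mm; the calibration is good to about 2 mm. A picture is of the moment at which its call begins: read the wrist's pose just before it. camera_model takes no time and is no camera call; for the wrist camera it gives the pose at the moment of the call.
- ctrl.job_done(): hands the job in, once; it reports no verdict.
The state is a dict: "clock": time; "joint_pos": joint angles; "qvel": joint speeds; "tau": joint torques, N m; "eef_pos": TCP position; "tool_rot": TCP orientation; "force": force on the tool from outside, world axes, zero at the start; "torque": the same for the moment, N m; "opening": finger opening in mm.
Only numpy, scipy, OpenCV 4.12 (cv2) and the standard library are available. Lean on these libraries where they do the work, as an engineer would, in place of code of your own. Each camera call takes 0.05 s, during which the arm holds its last target.

## Working session

There is one attempt and no reset: what is moved stays moved. The work goes in short steps, Python scripts to look and compute and a shell command to move; the robot and the scene stay as the last step left them, time stands still between calls to the robot, and variables do not carry over. Pictures are saved under pics/ and viewed, and the job is handed in when it is done.

```bash
mkdir -p pics; ls; cat > h.py <<'E'
import numpy as np, cv2
from plant import ctrl
def cap(n,f):
    m=ctrl.camera_model(n); im=ctrl.capture(n); cv2.imwrite(f,im[:,:,::-1]); return im,m
def ray(m,u,v):
    K=np.array(m['K'],float);R=np.array(m['R']);t=np.array(m['t']);k=m['k1']
    d=np.array([(u-K[0,2])/K[0,0],(v-K[1,2])/K[1,1]]);s=d.copy()
    for _ in range(30): s=d/(1+k*(s@s))
    return -R.T@t, R.T@np.array([s[0],s[1],1.])
def onz(m,u,v,z):
    c,d=ray(m,u,v); return c+d*(z-c[2])/d[2]
def proj(m,X):
    K=np.array(m['K'],float);p=np.array(m['R'])@np.array(X,float)+np.array(m['t']);s=p[:2]/p[2];s=s*(1+m['k1']*(s@s))
    return K[0,0]*s[0]+K[0,2],K[1,1]*s[1]+K[1,2]
E
python3 - <<'E'
from h import *
for n in ['scene','top','wrist']:
    im,m=cap(n,f'pics/{n}0.png'); np.save
    print(n,-np.array(m['R']).T@np.array(m['t']),m['K'],m['k1'])
s=ctrl.get_state(); print(s)
E
```

```text
pics
scene [1309.71941802 -221.06737734  941.74317355] [[394.37514901   0.         282.68075543]
 [  0.         394.37514901 204.20014234]
 [  0.           0.           1.        ]] -0.06937521387442044
top [ 382.95258224   59.25010862 1379.71913047] [[525.01349079   0.         284.30708935]
 [  0.         525.01349079 202.53850547]
 [  0.           0.           1.        ]] -0.02902029826935507
wrist [ 284.00030247 -504.29969252  372.4480212 ] [[334.64649023   0.         277.61453344]
 [  0.         334.64649023 203.51676822]
 [  0.           0.           1.        ]] -0.014629605028659955
{'clock': 0.15, 'joint_pos': array([-1.29431880e+00,  3.77918305e-01,  7.99312825e-02,  1.27438616e+00,
        9.99086117e-08,  1.46048154e+00]), 'qvel': array([-0.00087621, -0.00209973,  0.00502565, -0.00093083, -0.00021356,
       -0.00026885]), 'tau': array([ 9.46604887e-04, -4.64033568e+01,  2.70170242e+01,  1.39339134e-02,
       -2.31671929e-04, -7.39383701e-07]), 'eef_pos': array([ 216.76257248, -532.04107384,  230.56176078]), 'tool_rot': array([ 8.29824919e-01, -5.58023281e-01, -6.01811162e-04, -5.09352093e-04]), 'force': array([0.16588304, 0.40183454, 0.42096407]), 'torque': array([ 0.01987093, -0.02226514,  0.01604925]), 'opening': 85.53063518206885}
```

View pics/scene0.png

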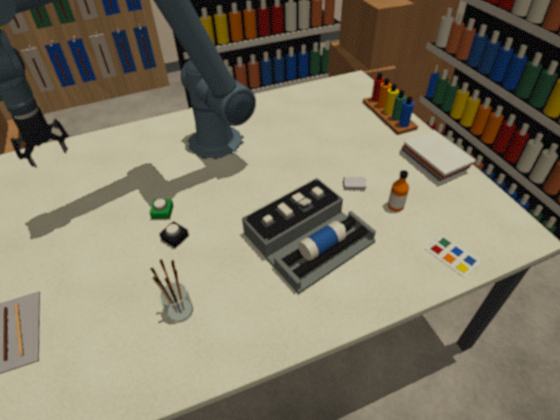

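View pics/top0.png

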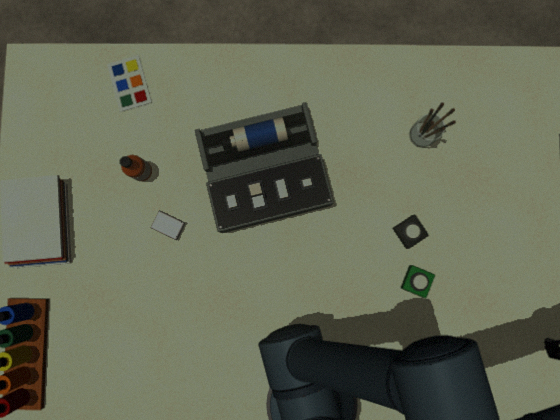

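View pics/wrist0.png

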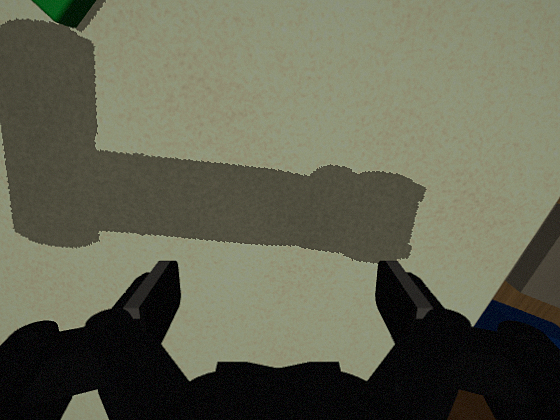

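The top view shows the console controls from left to right: a light key at (232,201), the rocker with its dark seam at (257,194), a long key at (281,188) and a short key at (307,183). The black start box is at (410,231), with the green look-alike at (419,281). I'll enlarge this and measure.

```bash
python3 - <<'E'
from h import *
im=cv2.imread('pics/top0.png'); m=ctrl.camera_model('top')
a=cv2.resize(im[145:245,195:345],None,fx=5,fy=5,interpolation=cv2.INTER_CUBIC); cv2.imwrite('pics/crop1.png',a)
g=cv2.cvtColor(im,cv2.COLOR_BGR2GRAY)
M=(g>110).astype(np.uint8)
for (x0,y0,x1,y1) in [(218,170,322,212),(398,218,424,244)]:
    n,l,st,c=cv2.connectedComponentsWithStats(M[y0:y1,x0:x1].copy())
    for i in range(1,n):
        if st[i,4]<25: continue
        ys,xs=np.where(l==i); r=cv2.minAreaRect(np.c_[xs+x0,ys+y0].astype(np.float32))
        u,v=c[i]+[x0,y0]; z=93 if x0<300 else 48
        b=cv2.boxPoints(r); w=np.array([onz(m,*p,z)[:2] for p in b])
        print(st[i,4],np.round([u,v],1),onz(m,u,v,z).round(1),'sides',np.linalg.norm(np.diff(w,axis=0),axis=1).round(1),r[2])
# console top corners: dark plate
D=((g<75)).astype(np.uint8)
for (x0,y0,x1,y1,z) in [(200,150,342,236,75),(385,208,436,256,34)]:
    n,l,st,c=cv2.connectedComponentsWithStats(D[y0:y1,x0:x1].copy()); i=1+np.argmax(st[1:,4])
    ys,xs=np.where(l==i); r=cv2.minAreaRect(np.c_[xs+x0,ys+y0].astype(np.float32)); b=cv2.boxPoints(r)
    print([onz(m,*p,z)[:2].round(1) for p in b],onz(m,*r[0],z).round(1),r)
E
```

```text
133 [281.3 188.3] [544.8  80.9  93. ] sides [19.  43.8 19. ] 74.05460357666016
46 [306.5 182. ] [561.   18.8  93. ] sides [17.3 15.  17.3] 90.0
96 [254.6 188.6] [543.4 147.   93. ] sides [24.  24.2 23.9] 75.96376037597656
86 [231.1 200.8] [512.6 204.4  93. ] sides [19.2 27.1 19.1] 75.96376037597656
106 [257.9 201. ] [512.8 138.3  93. ] sides [25.7 25.3 25.7] 75.96376037597656
128 [412.5 230.9] [ 444.7 -251.9   48. ] sides [27.9 30.4 27.9] 90.0
[array([641.5, 293.2]), array([715.4,  -5.3]), array([500. , -55.8]), array([427.9, 237.8])] [570.2 117.4  75. ] ((266.97210693359375, 179.0065460205078), (87.14946746826172, 121.44810485839844), 76.75948333740234)
[array([ 452.8, -202.4]), array([ 491.3, -259.7]), array([ 435.3, -296.4]), array([ 397.2, -239.2])] [ 444.1 -249.4   34. ] ((410.2307434082031, 231.34616088867188), (26.34825897216797, 26.625608444213867), 56.3099365234375)
```

View pics/crop1.png

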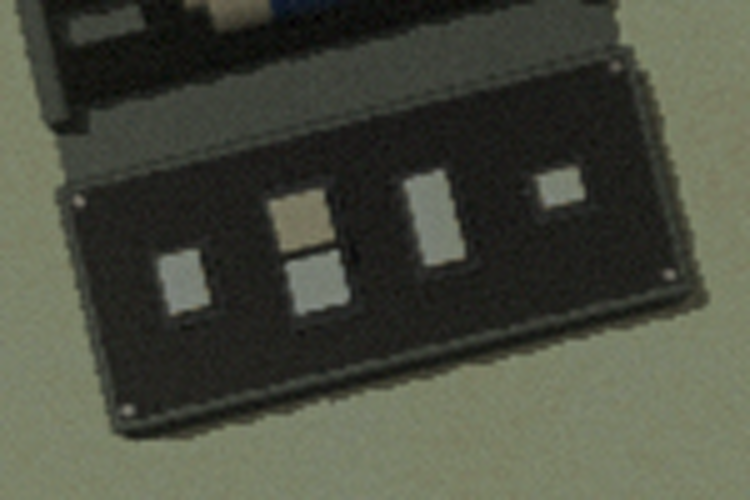

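The crop confirms the layout from left to right:
- **Middle key:** 27 mm long.
- **Rocker:** the seam is visible and the far half is tan, so it is the tilted, raised one.
- **Long key:** 44 mm at (281,188). This is the target, as it is the longest of the three.
- **Short key:** 17 mm.

The yaw is about 14.6°. I'll move above the rocker with the jaws shut, turning the wrist to line up with the mixer.

```bash
python3 -m handwheel '[{"offset":[-25,-28,0],"delta_rot":[0,0,-8],"jaw":0},{"offset":[-50,-56,0],"delta_rot":[0,0,-16],"jaw":0},{"offset":[-80,-86,0],"delta_rot":[0,0,-24],"jaw":0},{"offset":[-110,-117,0],"delta_rot":[0,0,-32],"jaw":0},{"offset":[-140,-148,0],"delta_rot":[0,0,-40],"jaw":0},{"offset":[-170,-180,0],"delta_rot":[0,0,-48],"jaw":0},{"offset":[-200,-215,0],"delta_rot":[0,0,-56],"jaw":0},{"offset":[-225,-250,0],"delta_rot":[0,0,-64],"jaw":0},{"offset":[-252,-281,0],"delta_rot":[0,0,-72],"jaw":0},{"offset":[-252,-281,0],"delta_rot":[0,0,-80],"jaw":0}]' 40
cat >> h.py <<'E'
from scipy.spatial.transform import Rotation as Ro
def togo(target,yaw_xaxis=None):
    s=ctrl.get_state(); R=Ro.from_quat(s['tool_rot']).as_matrix(); p=s['eef_pos']
    print('pos',p.round(1),'xaxis yaw',np.degrees(np.arctan2(R[1,0],R[0,0])).round(1),'q',s['joint_pos'].round(2),'F',s['force'].round(2),'t',s['clock'],'open',s['opening'])
    print('offset',(R.T@(np.array(target)-p)).round(1))
    if yaw_xaxis is not None:
        a=np.radians(yaw_xaxis); T=np.array([[np.cos(a),np.sin(a),0],[np.sin(a),-np.cos(a),0],[0,0,-1]]).T
        T=np.array([[np.cos(a),np.sin(a),0],[np.sin(a),-np.cos(a),0],[0,0,-1]])
        print('rot',np.degrees(Ro.from_matrix(R.T@T).as_rotvec()).round(1))
E
python3 -c "
from h import *
togo([548,147.5,231],104.6)"
```

```text
clock: 1.15
eef_pos: [383.2, -189.0, 231.1]
tool_rot: [0.994, 0.112, 0.0, -0.001]
force: [-0.8, -1.5, 0.2]
opening: -0.1
pos [ 383.2 -189.   231.1] xaxis yaw 12.9 q [-0.61  0.08 -0.3   1.19  0.    0.74] F [-0.82 -1.49  0.18] t 1.15 open -0.11821585698761403
offset [ 235.6 -291.3    0.8]
rot [ -0.1  -0.1 -91.7]
```

```bash
python3 -m handwheel '[{"offset":[24,-29,0],"delta_rot":[0,0,-8],"jaw":0},{"offset":[48,-58,0],"delta_rot":[0,0,-16],"jaw":0},{"offset":[72,-88,0],"delta_rot":[0,0,-24],"jaw":0},{"offset":[96,-118,0],"delta_rot":[0,0,-32],"jaw":0},{"offset":[120,-148,0],"delta_rot":[0,0,-40],"jaw":0},{"offset":[145,-180,0],"delta_rot":[0,0,-48],"jaw":0},{"offset":[170,-210,0],"delta_rot":[0,0,-56],"jaw":0},{"offset":[195,-240,0],"delta_rot":[0,0,-64],"jaw":0},{"offset":[218,-268,0],"delta_rot":[0,0,-72],"jaw":0},{"offset":[235.6,-291.3,0],"delta_rot":[0,0,-80],"jaw":0}]'
python3 -c "
from h import *
togo([548,147.5,130],104.6)
im,m=cap('wrist','pics/w1.png'); print([np.round(proj(m,p),0) for p in [(545.2,146.9,98),(544.9,80.6,93),(512.6,204.4,93)]])"
```

```text
clock: 2.15
eef_pos: [551.5, 143.2, 230.8]
tool_rot: [0.691, 0.723, -0.0, -0.0]
force: [0.8, -0.4, 0.8]
opening: -0.2
pos [551.5 143.2 230.8] xaxis yaw 92.6 q [0.14 0.37 0.06 1.27 0.   0.1 ] F [ 0.79 -0.36  0.82] t 2.15 open -0.21237945078903733
offset [  4.5  -3.3 100.8]
rot [ -0.  -0. -12.]
[array([282., 186.]), array([204., 181.]), array([353., 150.])]
```

View pics/w1.png

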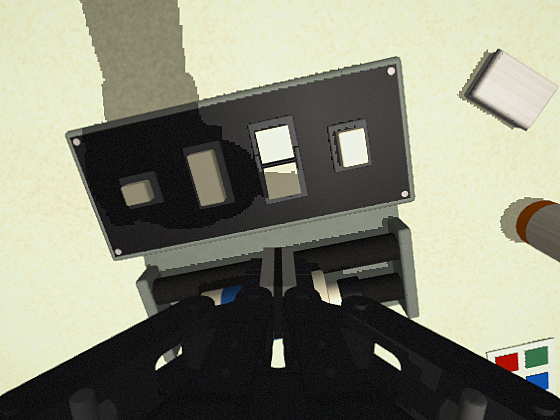

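The wrist view shows the rocker at about (279,162). Its shaded half, around (282,182), is the far raised half, as predicted. The long key is at (208,175). I'll refine these positions from this view.

```bash
python3 - <<'E'
from h import *
m=ctrl.camera_model('wrist'); im=cv2.imread('pics/w1.png'); g=cv2.cvtColor(im,cv2.COLOR_BGR2GRAY)
cv2.imwrite('pics/c2.png',cv2.resize(im[100:220,100:400],None,fx=2.6,fy=2.6,interpolation=cv2.INTER_CUBIC))
M=(g>95).astype(np.uint8)[110:215,110:380]
n,l,st,c=cv2.connectedComponentsWithStats(M)
for i in range(1,n):
    if 150<st[i,4]<4000:
        u,v=c[i]+[110,110]; print(st[i],np.round([u,v],1),onz(m,u,v,93).round(1))
for p in [(77,142),(118,252),(391,71),(405,194)]: print(onz(m,*p,75).round(1))
togo([548,147.5,110],104.6)
E
```

```text
[  0   0  47  11 273] [125.7 113.3] [493.7  21.4  93. ]
[ 219   10   40   49 1227] [350.8 143.8] [508.9 205.9  93. ]
[ 145   15   42   39 1117] [274.8 143.9] [512.2 143.   93. ]
[  77   40   38   56 1322] [205.4 177.6] [543.7  85.4  93. ]
[ 153   52   39   38 1056] [282.1 180.4] [542.8 150.8  93. ]
[ 11  70  30  26 510] [135.4 193. ] [560.4  24.7  93. ]
[219  94  51  11 290] [361.6 210.9] [566.6 222.2  93. ]
[521.4 -31.4  75. ]
[626.1  -4.1  75. ]
[449.1 236.7  75. ]
[553.9 265.4  75. ]
pos [552.9 146.6 230.4] xaxis yaw 92.9 q [0.15 0.37 0.07 1.27 0.   0.1 ] F [2.2  2.71 0.63] t 2.2 open 0.29667983106308315
offset [  0.7  -4.9 120.4]
rot [  0.1  -0.2 -11.7]
```

View pics/c2.png

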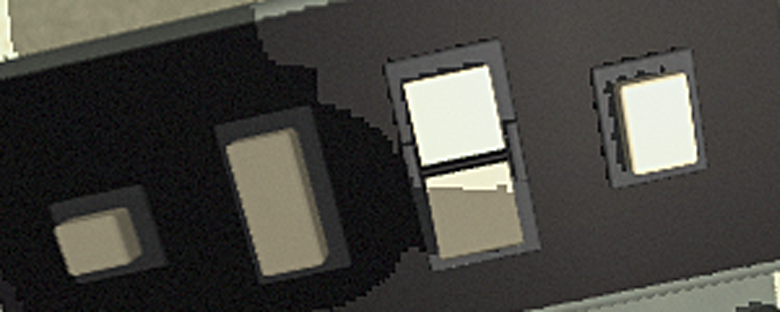

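The picture was taken while the arm was still settling, which accounts for the 3 mm shift. The two views agree within about 2 mm. Next I go down to just above the rocker, aiming for (548,148).

```bash
python3 -m handwheel '[{"offset":[1,-6,20],"delta_rot":[0,0,-6],"jaw":0},{"offset":[1,-6,45],"delta_rot":[0,0,-11.7],"jaw":0},{"offset":[1,-6,70],"delta_rot":[0,0,-11.7],"jaw":0},{"offset":[1,-6,90],"delta_rot":[0,0,-11.7],"jaw":0},{"offset":[1,-6,105],"delta_rot":[0,0,-11.7],"jaw":0},{"offset":[1,-6,115],"delta_rot":[0,0,-11.7],"jaw":0},{"offset":[1,-6,115],"delta_rot":[0,0,-11.7],"jaw":0},{"offset":[1,-6,115],"delta_rot":[0,0,-11.7],"jaw":0},{"offset":[1,-6,115],"delta_rot":[0,0,-11.7],"jaw":0},{"offset":[1,-6,115],"delta_rot":[0,0,-11.7],"jaw":0}]'
python3 -c "
from h import *
togo([548,148,90],104.6)
im,m=cap('scene','pics/s2.png'); cv2.imwrite('pics/s2c.png',cv2.resize(im[160:290,210:400,::-1],None,fx=4,fy=4,interpolation=cv2.INTER_CUBIC))
togo([548,148,90],104.6)"
```

```text
clock: 3.2
eef_pos: [545.9, 142.1, 117.3]
tool_rot: [0.617, 0.787, 0.001, 0.001]
force: [-0.2, 0.6, -0.8]
opening: 0.1
pos [545.9 142.1 117.3] xaxis yaw 103.9 q [ 0.14  0.41 -0.17  0.99 -0.   -0.1 ] F [-0.2   0.59 -0.8 ] t 3.2 open 0.07106208866979602
offset [ 5.2  3.4 27.3]
rot [ 0.1  0.  -0.7]
pos [545.7 142.1 117.1] xaxis yaw 103.9 q [ 0.14  0.41 -0.17  0.99 -0.   -0.1 ] F [-0.38  0.68  0.12] t 3.25 open -0.1911056006342434
offset [ 5.2  3.6 27.1]
rot [ 0.1  0.  -0.7]
```

View pics/s2c.png

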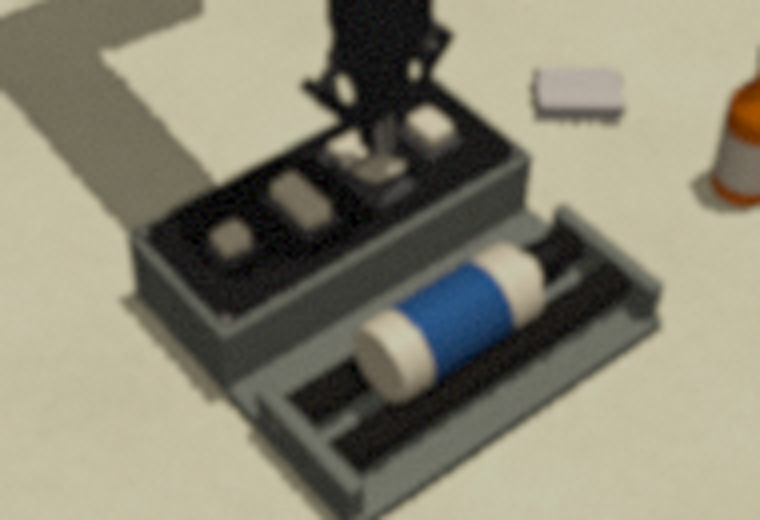

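The tip is directly over the far half of the rocker. Now I press down gradually.

```bash
python3 -m handwheel '[{"offset":[5,3.5,0],"delta_rot":[0,0,0],"jaw":0},{"offset":[5,3.5,0],"delta_rot":[0,0,0],"jaw":0},{"offset":[5,3.5,6],"delta_rot":[0,0,0],"jaw":0},{"offset":[5,3.5,12],"delta_rot":[0,0,0],"jaw":0},{"offset":[5,3.5,16],"delta_rot":[0,0,0],"jaw":0},{"offset":[5,3.5,19],"delta_rot":[0,0,0],"jaw":0},{"offset":[5,3.5,22],"delta_rot":[0,0,0],"jaw":0},{"offset":[5,3.5,25],"delta_rot":[0,0,0],"jaw":0},{"offset":[5,3.5,27],"delta_rot":[0,0,0],"jaw":0},{"offset":[5,3.5,27],"delta_rot":[0,0,0],"jaw":0}]'
python3 -c "
from h import *
togo([548,148,90],104.6)"
```

```text
clock: 4.25
eef_pos: [547.9, 147.7, 90.0]
tool_rot: [0.617, 0.787, 0.0, 0.001]
force: [1.1, 0.7, 5.6]
opening: 0.3
pos [547.9 147.7  90. ] xaxis yaw 103.9 q [ 0.15  0.44 -0.2   0.93 -0.   -0.09] F [1.05 0.72 5.55] t 4.25 open 0.2788046104383872
offset [0.3 0.2 0. ]
rot [ 0.1  0.  -0.7]
```

```bash
python3 -m handwheel '[{"offset":[0,0,1],"delta_rot":[0,0,0],"jaw":0},{"offset":[0,0,2],"delta_rot":[0,0,0],"jaw":0},{"offset":[0,0,2.5],"delta_rot":[0,0,0],"jaw":0},{"offset":[0,0,2.5],"delta_rot":[0,0,0],"jaw":0},{"offset":[0,0,2.5],"delta_rot":[0,0,0],"jaw":0},{"offset":[0,0,2.5],"delta_rot":[0,0,0],"jaw":0},{"offset":[0,0,2.5],"delta_rot":[0,0,0],"jaw":0},{"offset":[0,0,2.5],"delta_rot":[0,0,0],"jaw":0},{"offset":[0,0,2.5],"delta_rot":[0,0,0],"jaw":0},{"offset":[0,0,2.5],"delta_rot":[0,0,0],"jaw":0}]'
python3 -c "
from h import *
togo([548,148,90],104.6)"
```

```text
clock: 5.25
eef_pos: [547.9, 147.7, 89.9]
tool_rot: [0.617, 0.787, 0.001, 0.001]
force: [-4.0, -2.0, 21.6]
opening: 0.3
pos [547.9 147.7  89.9] xaxis yaw 103.9 q [ 0.15  0.44 -0.2   0.93 -0.   -0.09] F [-3.99 -1.96 21.64] t 5.25 open 0.2792408952077284
offset [ 0.3  0.1 -0.1]
rot [ 0.2  0.  -0.7]
```

It reached a hard stop at z = 89.9 mm, where the fully-on height is 90 mm. I lift clear and look.

```bash
python3 -m handwheel '[{"offset":[0,0,-15],"delta_rot":[0,0,0],"jaw":0},{"offset":[0,0,-40],"delta_rot":[0,0,0],"jaw":0},{"offset":[0,0,-80],"delta_rot":[0,0,0],"jaw":0},{"offset":[0,0,-90],"delta_rot":[0,0,0],"jaw":0},{"offset":[20,0,-90],"delta_rot":[0,0,0],"jaw":0},{"offset":[50,0,-90],"delta_rot":[0,0,0],"jaw":0},{"offset":[50,0,-90],"delta_rot":[0,0,0],"jaw":0},{"offset":[50,0,-90],"delta_rot":[0,0,0],"jaw":0},{"offset":[50,0,-90],"delta_rot":[0,0,0],"jaw":0},{"offset":[50,0,-90],"delta_rot":[0,0,0],"jaw":0}]'
python3 -c "
from h import *
togo([544,81.5,110],104.6)
im,m=cap('wrist','pics/w3.png')
for p in [(544.5,81,93),(548,148.3,90)]: print(proj(m,p))
cv2.imwrite('pics/w3b.png',im[:,:,::-1])"
```

```text
clock: 6.25
eef_pos: [535.1, 195.3, 176.3]
tool_rot: [0.617, 0.787, -0.001, -0.0]
force: [0.8, -0.5, -0.4]
opening: 0.0
pos [535.1 195.3 176.3] xaxis yaw 103.8 q [ 0.24  0.39 -0.05  1.14 -0.   -0.  ] F [ 0.85 -0.45 -0.4 ] t 6.25 open 0.01758917507950742
offset [-112.7  -18.4   66.4]
rot [-0.1  0.  -0.8]
(np.float64(114.01900827709869), np.float64(186.20259861499562))
(np.float64(209.13571595141633), np.float64(211.57358510937593))
```

View pics/w3.png

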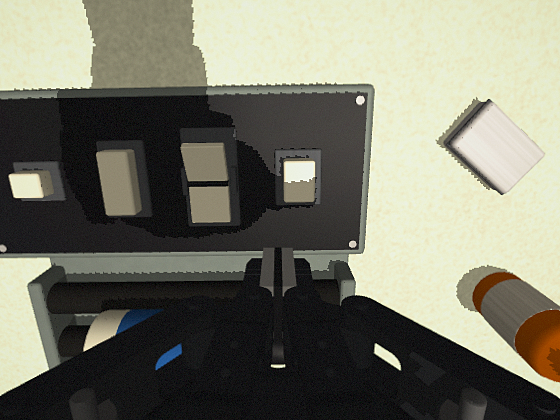

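The far half of the rocker is now level with its seam at (208,184), and the near half is the raised one. The three keys are still up. The long key is at (117,182), within about 3 mm of the prediction. I'll move over it at height, then go down.

```bash
python3 -m handwheel '[{"offset":[-40,-7,0],"delta_rot":[0,0,0],"jaw":0},{"offset":[-80,-14,0],"delta_rot":[0,0,0],"jaw":0},{"offset":[-112,-19,0],"delta_rot":[0,0,0],"jaw":0},{"offset":[-112,-19,25],"delta_rot":[0,0,0],"jaw":0},{"offset":[-112,-19,50],"delta_rot":[0,0,0],"jaw":0},{"offset":[-112,-19,66],"delta_rot":[0,0,0],"jaw":0},{"offset":[-112,-19,72],"delta_rot":[0,0,0],"jaw":0},{"offset":[-112,-19,72],"delta_rot":[0,0,0],"jaw":0},{"offset":[-112,-19,72],"delta_rot":[0,0,0],"jaw":0},{"offset":[-112,-19,72],"delta_rot":[0,0,0],"jaw":0}]'
python3 -c "
from h import *
togo([543,82,85],104.6)
im,m=cap('scene','pics/s4.png'); cv2.imwrite('pics/s4c.png',cv2.resize(im[160:290,210:400,::-1],None,fx=4,fy=4,interpolation=cv2.INTER_CUBIC))"
```

```text
clock: 7.3
eef_pos: [544.6, 83.0, 106.0]
tool_rot: [0.617, 0.787, 0.001, 0.001]
force: [-0.4, -0.9, 0.2]
opening: -0.0
pos [544.6  83.  106. ] xaxis yaw 103.9 q [ 0.04  0.4  -0.23  0.95 -0.   -0.21] F [-0.41 -0.89  0.19] t 7.3 open -0.03528022795494764
offset [-0.5 -1.9 21. ]
rot [ 0.1  0.  -0.7]
```

View pics/s4c.png

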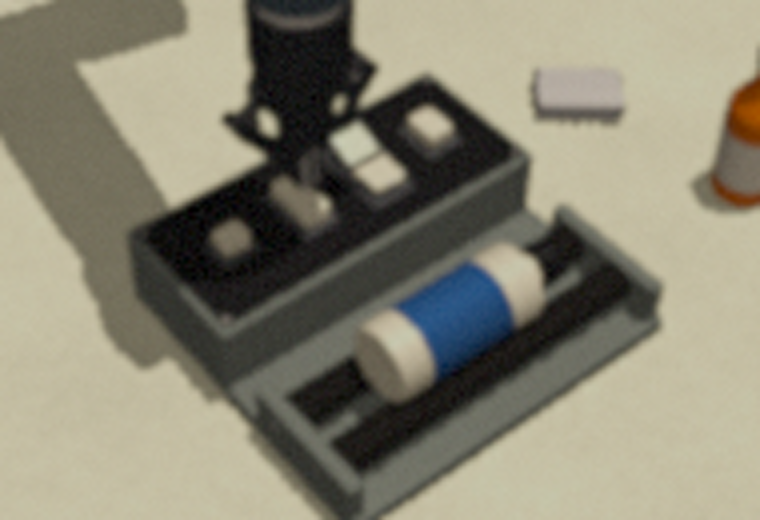

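The tip is over the long key and the rocker is visibly over. Now I press to the stop.

```bash
python3 -m handwheel '[{"offset":[0,-1,5],"delta_rot":[0,0,0],"jaw":0},{"offset":[0,-1,9],"delta_rot":[0,0,0],"jaw":0},{"offset":[0,-1,12],"delta_rot":[0,0,0],"jaw":0},{"offset":[0,-1,15],"delta_rot":[0,0,0],"jaw":0},{"offset":[0,-1,18],"delta_rot":[0,0,0],"jaw":0},{"offset":[0,-1,20],"delta_rot":[0,0,0],"jaw":0},{"offset":[0,-1,22],"delta_rot":[0,0,0],"jaw":0},{"offset":[0,-1,23],"delta_rot":[0,0,0],"jaw":0},{"offset":[0,-1,23.5],"delta_rot":[0,0,0],"jaw":0},{"offset":[0,-1,23.5],"delta_rot":[0,0,0],"jaw":0}]'
python3 -c "
from h import *
togo([543,82,85],104.6)"
```

```text
clock: 8.35
eef_pos: [542.6, 82.7, 84.6]
tool_rot: [0.617, 0.787, 0.0, 0.001]
force: [-9.7, -0.9, 25.2]
opening: 0.2
pos [542.6  82.7  84.6] xaxis yaw 103.9 q [ 0.04  0.41 -0.26  0.9  -0.   -0.21] F [-9.67 -0.94 25.24] t 8.35 open 0.1858981361496938
offset [-0.8  0.2 -0.4]
rot [ 0.1  0.  -0.7]
```

It hit the stop at 84.6 mm with 25 N. I lift, moving toward the start box at height, and look.

```bash
python3 -m handwheel '[{"offset":[0,0,-15],"delta_rot":[0,0,0],"jaw":0},{"offset":[0,0,-45],"delta_rot":[0,0,0],"jaw":0},{"offset":[0,0,-90],"delta_rot":[0,0,0],"jaw":0},{"offset":[0,0,-120],"delta_rot":[0,0,0],"jaw":0},{"offset":[-45,-20,-120],"delta_rot":[0,0,0],"jaw":0},{"offset":[-90,-40,-120],"delta_rot":[0,0,0],"jaw":0},{"offset":[-130,-70,-120],"delta_rot":[0,0,0],"jaw":0},{"offset":[-170,-95,-120],"delta_rot":[0,0,0],"jaw":0},{"offset":[-210,-115,-120],"delta_rot":[0,0,0],"jaw":0},{"offset":[-210,-115,-120],"delta_rot":[0,0,0],"jaw":0}]'
python3 -c "
from h import *
togo([444.5,-251,110],104.6)
im,m=cap('top','pics/t5.png'); cv2.imwrite('pics/t5c.png',cv2.resize(im[95:245,195:345,::-1],None,fx=4,fy=4,interpolation=cv2.INTER_CUBIC))
im,m=cap('wrist','pics/w5.png');togo([444.5,-251,110],104.6)"
```

```text
clock: 9.35
eef_pos: [480.4, -153.5, 201.1]
tool_rot: [0.619, 0.785, -0.001, 0.001]
force: [1.4, 1.4, -0.7]
opening: 0.2
pos [ 480.4 -153.5  201.1] xaxis yaw 103.4 q [-0.43  0.24 -0.18  1.14 -0.   -0.67] F [ 1.4   1.35 -0.73] t 9.35 open 0.16203781554920058
offset [-86.2 -57.5  91.4]
rot [-0.   0.1 -1.2]
pos [ 481.1 -149.5  201. ] xaxis yaw 103.7 q [-0.43  0.24 -0.18  1.14  0.   -0.67] F [-0.61  0.19 -0.1 ] t 9.45 open -0.030188065355221914
offset [-89.9 -59.6  91. ]
rot [ 0.  -0.  -0.9]
```

View pics/t5c.png

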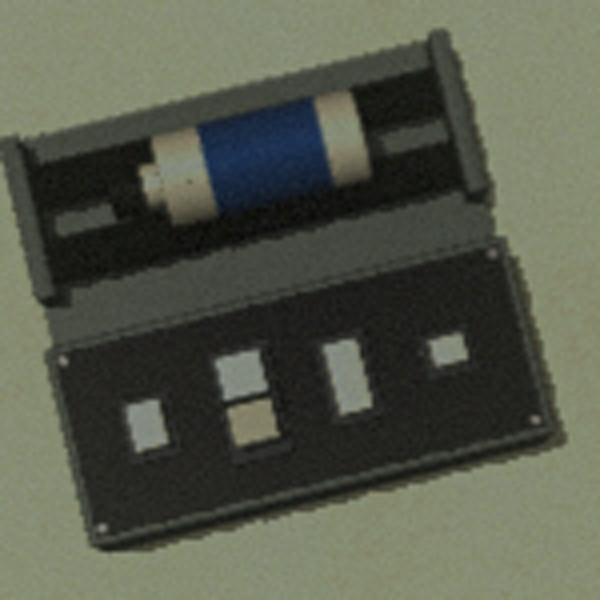

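View pics/w5.png

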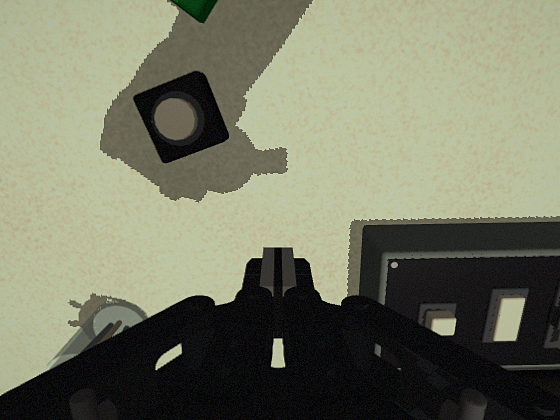

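In the top view the tilted tan half is now the near one, so the rocker is on. The wrist view shows the black start box with its button at (176,118) and the green look-alike at (195,5), which I'll leave alone. The brush jar is at (118,325).

```bash
python3 - <<'E'
from h import *
m=ctrl.camera_model('wrist'); im=cv2.imread('pics/w5.png'); g=cv2.cvtColor(im,cv2.COLOR_BGR2GRAY)
cv2.imwrite('pics/c5.png',cv2.resize(im[0:200,80:320],None,fx=3,fy=3,interpolation=cv2.INTER_CUBIC))
M=(g[85:155,140:220]>80).astype(np.uint8)
n,l,st,c=cv2.connectedComponentsWithStats(M)
for i in range(1,n):
    if st[i,4]>300: u,v=c[i]+[140,85]; print(st[i],u,v,onz(m,u,v,48).round(1))
togo([444.5,-251,60],104.6)
E
```

```text
[  14   13   41   42 1304] 174.215490797546 118.61426380368098 [ 443.2 -249.5   48. ]
[  0  31  18  39 367] 145.57765667574932 141.06539509536785 [ 468.1 -271.    48. ]
pos [ 481.1 -149.5  201. ] xaxis yaw 103.7 q [-0.43  0.24 -0.18  1.14  0.   -0.67] F [-0.61  0.19 -0.1 ] t 9.45 open -0.030188065355221914
offset [-89.9 -59.6 141. ]
rot [ 0.  -0.  -0.9]
```

View pics/c5.png

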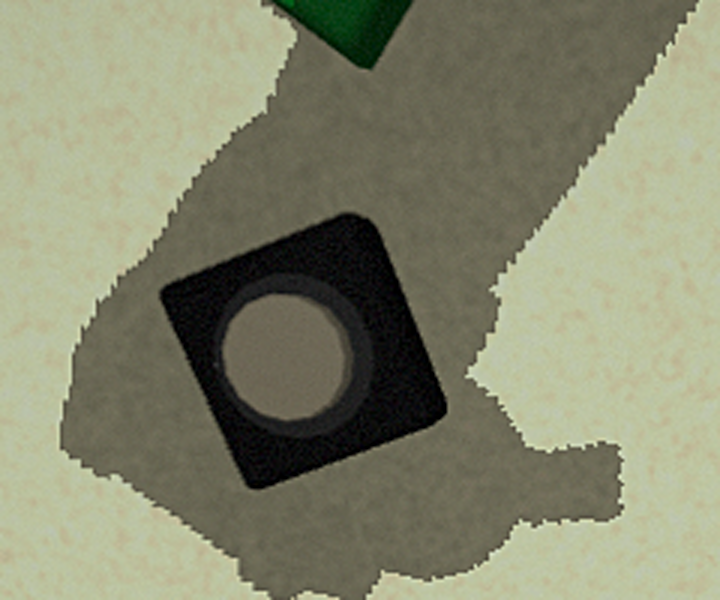

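The crop confirms a black box with a round light button. Both views put the button at about (444,-250.5). I'll hover at z ≈ 65.

```bash
python3 -m handwheel '[{"offset":[-40,-25,0],"delta_rot":[0,0,0],"jaw":0},{"offset":[-75,-50,20],"delta_rot":[0,0,0],"jaw":0},{"offset":[-89.5,-60,50],"delta_rot":[0,0,0],"jaw":0},{"offset":[-89.5,-60,85],"delta_rot":[0,0,0],"jaw":0},{"offset":[-89.5,-60,110],"delta_rot":[0,0,0],"jaw":0},{"offset":[-89.5,-60,125],"delta_rot":[0,0,0],"jaw":0},{"offset":[-89.5,-60,136],"delta_rot":[0,0,0],"jaw":0},{"offset":[-89.5,-60,136],"delta_rot":[0,0,0],"jaw":0},{"offset":[-89.5,-60,136],"delta_rot":[0,0,0],"jaw":0},{"offset":[-89.5,-60,136],"delta_rot":[0,0,0],"jaw":0}]'
python3 -c "
from h import *
im,m=cap('scene','pics/s6.png'); cv2.imwrite('pics/s6c.png',cv2.resize(im[170:280,110:260,::-1],None,fx=4,fy=4,interpolation=cv2.INTER_CUBIC))
togo([444,-250.5,42],104.6)"
```

```text
clock: 10.45
eef_pos: [445.6, -250.3, 66.4]
tool_rot: [0.616, 0.787, 0.0, 0.001]
force: [0.5, -1.8, -0.6]
opening: -0.2
pos [ 445.5 -250.4   66.4] xaxis yaw 103.9 q [-0.64  0.36 -0.39  0.81 -0.   -0.88] F [-0.39  0.31 -0.36] t 10.5 open 0.08678268672773193
offset [ 0.3 -1.5 24.4]
rot [ 0.1  0.1 -0.7]
```

View pics/s6c.png

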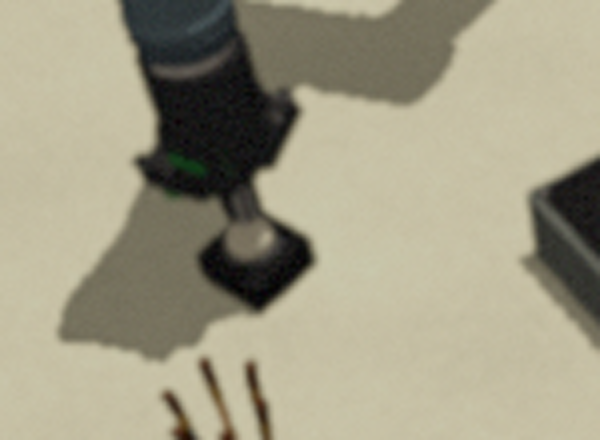

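The tip is over the centre of the button. The key reached its stop, with z and force both confirming it, so I press the button.

```bash
python3 -m handwheel '[{"offset":[0,-1,8],"delta_rot":[0,0,0],"jaw":0},{"offset":[0,-1,14],"delta_rot":[0,0,0],"jaw":0},{"offset":[0,-1,17],"delta_rot":[0,0,0],"jaw":0},{"offset":[0,-1,20],"delta_rot":[0,0,0],"jaw":0},{"offset":[0,-1,22],"delta_rot":[0,0,0],"jaw":0},{"offset":[0,-1,24],"delta_rot":[0,0,0],"jaw":0},{"offset":[0,-1,25],"delta_rot":[0,0,0],"jaw":0},{"offset":[0,-1,25.5],"delta_rot":[0,0,0],"jaw":0},{"offset":[0,-1,25.5],"delta_rot":[0,0,0],"jaw":0},{"offset":[0,-1,25.5],"delta_rot":[0,0,0],"jaw":0}]'
python3 -c "
from h import *
togo([444,-250.5,42],104.6)"
```

```text
clock: 11.5
eef_pos: [443.1, -250.1, 41.7]
tool_rot: [0.617, 0.787, -0.0, 0.0]
force: [-6.9, 4.1, 19.9]
opening: -0.1
pos [ 443.1 -250.1   41.7] xaxis yaw 103.9 q [-0.64  0.39 -0.43  0.75 -0.   -0.88] F [-6.91  4.15 19.95] t 11.5 open -0.05573594873506327
offset [-0.6  0.8 -0.3]
rot [-0.   0.  -0.7]
```

The button is home at z = 41.7 mm, where fully down is 42 mm. I lift straight up.

```bash
python3 -m handwheel '[{"offset":[0,0,-5],"delta_rot":[0,0,0],"jaw":0},{"offset":[0,0,-12],"delta_rot":[0,0,0],"jaw":0},{"offset":[0,0,-35],"delta_rot":[0,0,0],"jaw":0},{"offset":[0,0,-70],"delta_rot":[0,0,0],"jaw":0},{"offset":[0,0,-110],"delta_rot":[0,0,0],"jaw":0},{"offset":[0,-30,-150],"delta_rot":[0,0,0],"jaw":0},{"offset":[0,-40,-170],"delta_rot":[0,0,0],"jaw":0},{"offset":[0,-40,-170],"delta_rot":[0,0,0],"jaw":0},{"offset":[0,-40,-170],"delta_rot":[0,0,0],"jaw":0},{"offset":[0,-40,-170],"delta_rot":[0,0,0],"jaw":0}]'
python3 -c "
from h import *
im,m=cap('wrist','pics/w7.png');im,m=cap('scene','pics/s7.png');cv2.imwrite('pics/s7c.png',cv2.resize(im[150:310,140:420,::-1],None,fx=2.8,fy=2.8,interpolation=cv2.INTER_CUBIC))
im,m=cap('top','pics/t7.png')
togo([444,-250.5,42],104.6)"
```

```text
clock: 12.5
eef_pos: [404.5, -259.3, 208.4]
tool_rot: [0.616, 0.787, 0.0, -0.001]
force: [0.2, -0.4, -1.0]
opening: -0.1
pos [ 404.4 -259.1  208.4] xaxis yaw 103.9 q [-0.7   0.2  -0.22  1.15  0.   -0.94] F [ 0.23 -0.08 -0.27] t 12.65 open 0.1169741082942241
offset [ -1.5  40.8 166.3]
rot [-0.1 -0.1 -0.7]
```

View pics/w7.png

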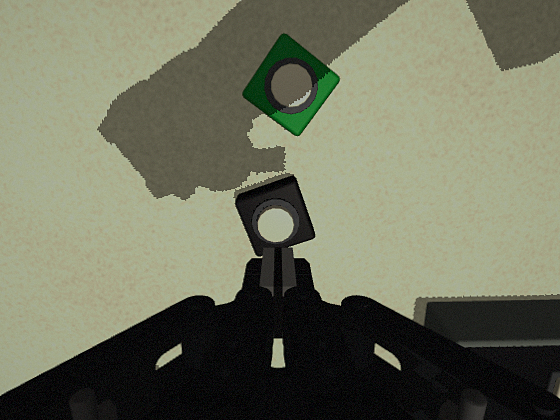

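View pics/s7c.png

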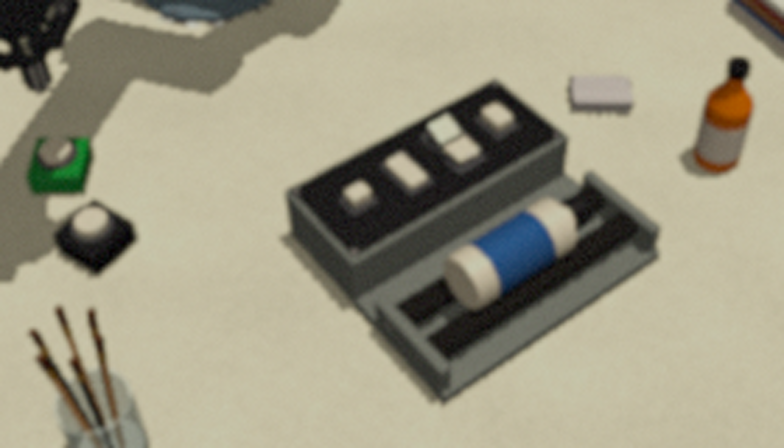

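View pics/t7.png

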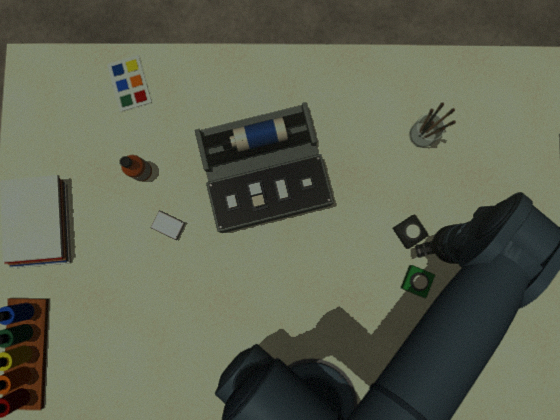

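In the views, the rocker is on, the button is sprung back, and the start box is at (410,231) in the top view, as before. The bystanders haven't moved, and the tool is clear. One more numeric check of the keys and positions before I hand in.

```bash
python3 - <<'E'
from h import *
m=ctrl.camera_model('scene')
for z in (93,85): print('pred long',z,np.round(proj(m,(544,81.5,z)),1),'mid',np.round(proj(m,(512,204,z)),1),'short',np.round(proj(m,(561,19.5,z)),1))
for f in ('scene0','s7'):
    g=cv2.cvtColor(cv2.imread(f'pics/{f}.png'),cv2.COLOR_BGR2GRAY); M=(g[180:232,250:335]>110).astype(np.uint8)
    n,l,st,c=cv2.connectedComponentsWithStats(M); print(f,[(st[i,4],*np.round(c[i]+[250,180],1)) for i in range(1,n) if 15<st[i,4]<200])
a=cv2.imread('pics/top0.png').astype(int);b=cv2.imread('pics/t7.png').astype(int)
d=np.abs(a-b).max(2)
for n,(x0,y0,x1,y1) in dict(jar=(405,95,460,150),paint=(115,148,155,185),tin=(148,205,190,245),roll=(228,112,292,155),box=(392,212,416,250)).items(): print(n,(d[y0:y1,x0:x1]>45).sum())
E
```

```text
pred long 93 [285.1 207.9] mid [317.3 190. ] short [267.8 217.7]
pred long 85 [285.2 209.8] mid [317.2 191.9] short [267.9 219.6]
scene0 [(np.int32(105), np.float64(329.2), np.float64(183.9)), (np.int32(65), np.float64(317.3), np.float64(190.6)), (np.int32(132), np.float64(300.8), np.float64(198.7)), (np.int32(107), np.float64(284.7), np.float64(208.7)), (np.int32(51), np.float64(267.3), np.float64(218.2)), (np.int32(49), np.float64(331.8), np.float64(224.3))]
s7 [(np.int32(107), np.float64(329.1), np.float64(183.9)), (np.int32(66), np.float64(317.3), np.float64(190.6)), (np.int32(171), np.float64(301.3), np.float64(199.0)), (np.int32(109), np.float64(284.7), np.float64(210.3)), (np.int32(54), np.float64(267.4), np.float64(218.2)), (np.int32(59), np.float64(331.4), np.float64(223.8))]
jar 0
paint 0
tin 0
roll 0
box 11
```

The long key moved down 1.6 px in the scene view (1.9 px predicted for 8 mm). The other keys didn't shift, and the bystander regions are unchanged.

```bash
python3 -c "
from plant import ctrl
print(ctrl.job_done())"
```

```text
the job is handed in; nothing more can be done
None
```

I pressed the three controls in the order asked, each to its hard stop, and handed the job in at about 12.7 s of the 42 s allowed; no verdict is reported.

| Control | Tip height at the stop (mm) | Fully pressed height (mm) | Upward force (N) |
|---|---|---|---|
| Rocker, far half | 89.9 | 90 | 22 |
| Longest key | 84.6 | 85 | 25 |
| Button on the black start box | 41.7 | 42 | 20 |

After that I lifted the tool clear to 208 mm.

**Final pictures:**
- **Rocker:** it is on.
- **Longest key:** it is down. It moved 1.6 px in the scene view, against 1.9 px predicted for the full 8 mm; I put the small gap down to the key's side faces in the mask.
- **Shorter keys:** neither moved.
- **Start button:** it sprang back.
- **Bystanders:** no pixel changes around the rolled bottle, paint bottle, jar or tin.
- **Start box:** it looked to be where it started. 11 pixels changed near it, which I took to be the gripper in view and did not check further.

**Disagreement along the way:** my first wrist reading was 3–4 mm off because the arm was still settling. With that allowed for, the two views agreed to about 2 mm.

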